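# Uncouple the drawbar from its ball and hold it up

### The arm

A 6-joint arm with a two-finger parallel gripper is mounted at the origin on a cart in front of the work surface, level with it; the furniture and walls round the work are solid. World frame = base frame: x ahead of the robot, y to its left, z up, the work surface at z = 0. Lengths are in m, angles in rad, forces in N, time in s.
With the tool pointing down it reaches from about 0.25 to 0.775 m from the base axis. Payload 4 kg.
Tool frame: the origin (TCP) lies midway between the tips of the shut fingers; the grasp point (between the pads) lies 19 mm behind it (robot.tcp_to_grasp is the distance from the TCP to the grasp point, in m); z points along the fingers, y is the line along which they close (so a half turn about z gives the same grasp; the last joint's range is limited). The gripper opens to 94 mm and grips with 3 to 60 N. Pads are 16 mm wide; open, the fingers measure 119 mm over their backs; the gripper's body (75 mm by 177 mm) begins 78 mm behind the grasp point.
Start: joints at [1.106, 0.087, 1.371, -0, 1.684, -0.103], TCP at [0.195, 0.514, 0.206] pointing down, gripper open.
Joint ranges: [-3.1, 3.1], [-0.76, 2.03], [0.27, 2.55], [-1.08, 4.22], [0.17, 2.65], [-2.57, 2.57]. Speed limits (rad/s): [2.79, 2.79, 3.14, 3.14, 3.14, 3.14].

### API

Orientations are given as [roll, pitch, yaw] about the fixed x, y, z axes, in that order (R = Rz(yaw) Ry(pitch) Rx(roll)).
In Python, from bench import robot, viewer gives the robot as it stands. The module is installed in compiled form; this text tells all that it offers.
- The arm moves only by the shell command python3 -m handwheel 'ROWS' [OPENING]. ROWS is JSON, a list of rows, each a list of 6 numbers: the shift along the tool's x, y, z in units of 0.2 m (1.0 is 0.2 m), then the turn, a rotation vector about the tool's x, y, z in units of 30 degrees (1.0 is 30 degrees). In form: [[x, y, z, wx, wy, wz], ...]. A call has 1 to 10 rows; each row is the pose to reach, as a shift and turn from the pose commanded when the call began, along the tool's axes at that moment; what a row does not reach only later rows make up. A row lasts 1/12 s, in which the tool goes at most 41.7 mm and 7.16 degrees, less where a joint would pass 70% of its speed; a pose out of reach is approached as far as the arm can. A call with a number of a shift or a turn outside -1 to 1 is refused whole. A call with a gripper value outside its range is refused whole. OPENING is the gripper's target within -1 to 1 (shut at 1, half-way at 0, fully open at -1), set as the call begins (- or left out, the last holds). The fingers move at their own pace and stop on an object; the grip force is fixed at half the most. Time passes only in rows, so rows that repeat a pose let the fingers close. It gives the time, the measured TCP pose, the force, the opening and the grip force at its end, in the units of the state.
- robot.get_obs(): the state, without advancing time (a new reading comes with each control period).
- viewer.snapshot(name): name is "scene" or "top"; returns the picture (384x512x3 uint8, red, green, blue); there is no depth.
- viewer.calibration(name): a dict with "fx", "fy", "cx", "cy" (pixels), "R" (3x3) and "t" (3): a world point X has camera coordinates R X + t. Camera axes: x right, y down, z forward; pixel columns grow to the right and rows downward; lengths in m; the calibration is good to about 2 mm. A picture is of the moment at which its call begins. calibration takes no time and is no camera call.
- robot.close_job(): hands the job in; it is judged then, once.
The state is a dict: "time": time; "joint_positions": joint angles; "qvel": joint speeds; "joint_torque": joint torques, N m; "tool_pos": TCP position; "ee_rot": TCP orientation; "wrist_force": force on the tool from outside, world axes, zero at the start; "wrist_torque": the same for the moment, N m; "width": finger opening in m; "finger_force": force on a finger pad.
Only numpy, scipy, OpenCV 4.12 (cv2) and the standard library are available. Lean on these libraries where they do the work, as an engineer would, in place of code of your own. Each camera call takes 0.05 s, during which the arm holds its last target. There are 200 camera calls.

### The job

The drawbar on the blue stand is to be uncoupled for inspection. First swing the open upper half of its grey sensor case shut so that the two halves meet edge to edge, then pull the red latch grip straight out sideways against its spring while the coupler still sits on the ball, lift the coupler off the ball by that grip and keep it up, at least 7 cm higher than it sat. The program finishes while the fingers still hold the grip and keep the coupler up there, with the case still shut; leave the other things on the bench alone.

Things in the scene. Friction and masses are not known exactly. Their poses are not given: they have to be found in the camera images.
- stand: fixed blue test stand, base plate 110 x 330 x 10 mm, hinge bracket at its +y end, steel ball on a short post near its -y end. Origin: centre of the plate's underside. y runs along the drawbar from coupler to hinge pin, -x points to the side of the latch grip, roughly towards the robot, z up. All that the stand carries (drawbar, coupler, latch, case) counts as part of it
- pin (a point): middle of the drawbar's hinge pin (along the stand's x axis), at (0, 135, 88) mm in the stand. The drawbar is a yellow 30 x 28 mm tube; its dark steel coupler head, 56 x 60 mm, sits over the ball 255 mm from the pin towards the stand's -y. All moving parts weigh 0.5 to 0.8 kg together (about 3 to 6 N at the coupler); it falls back when let go
- ball (a point): centre of the fixed steel ball (40 mm diameter), 62 mm above the bench; the bolt of the latch catches under its flat shoulder
- tongue (a joint): angle of the drawbar about its hinge pin, rad: 0 = coupler seated on the ball, grows as the coupler is lifted (0.28 is about 7 cm at the coupler), stop at 0.7. No friction to hold it up. With the latch in it is blocked at about 0.02. If the latch snaps in above the ball it comes to rest on the ball, about 4 cm up
- coupler (a point): top of the coupler head, on its dome, 109 mm above the bench when seated; moves with the drawbar
- latch (a joint): travel of the spring latch, m: 0 = bolt under the ball, grows as the grip is pulled straight out along the stand's -x axis, stop at 0.016. The bolt clears the ball beyond about 0.010. The spring needs 3.5 N to start and 7.5 N at the stop, and pulls the latch in again when let go
- grip: red upright grip of the latch, 12 mm along the stand's x, 26 mm along y, 62 mm high. Origin: in its middle, 18 mm below its top; 77 mm above the bench when seated. A 9 mm rod 42 mm above the bench carries it, with 38 mm free above the rod between coupler wall and grip for a finger. Moves with latch and drawbar
- case_lid (a joint): angle of the upper case half about its hinge, rad: 0 = shut, edges of both halves meeting all round; starts open at 1.5 to 2.1 (leaning towards the robot). Stiff friction hinge (0.035 N m): stays where it is left
- case_hinge (a point): middle of the case hinge line, which runs along the stand's y axis; the case (64 x 84 mm, each half about 17 mm high) lies on the drawbar on the +x side of this line, seam level with it, 120 mm above the bench when seated. The lid swings in the plane of the stand's x and z, shutting towards +x and down
- lid_edge (a point): middle of the free edge of the upper case half, on its outer face: 66 mm from the hinge line, 16 mm outside the seam plane. Outer face is flat
- ring_core_2: green ring core 64 x 64 x 20 mm lying on the bench, origin under its centre: leave alone
- tape_black: small roll of black tape 66 x 66 x 19 mm lying on the bench, origin under its centre: leave alone
- bearing: steel ball bearing 42 x 42 x 12 mm lying on the bench, origin under its centre: leave alone

How it is judged:
On the way, in this order (a step that is already met when the one before it is completed fails the run):
1. the case is shut with the coupler still on the ball (value of joint case_lid below 0.06 rad and value of joint tongue below 0.04 rad), for 0.2 s.
2. the latch is pulled out while the coupler still sits on the ball (value of joint latch above 0.009 m and value of joint tongue below 0.04 rad), for 0.1 s.
At the end, for the whole second after the job is handed in: the coupler's top is at least 63 mm higher than it sat (172 mm above the bench), still, and held there by the fingers at the red grip (over 1 N on it); the case is shut within 0.08 rad (height (world z) of coupler above 0.172 m and value of joint case_lid below 0.08 rad and contact force between the fingers and grip above 1 N and velocity of joint tongue between -0.05 and 0.05 rad/s); the arm keeps its last pose, push and grip.
It fails at once if a bystander was moved more than 3 cm (distance of any of ring_core_2, tape_black, bearing from where it was at the start of the episode above 0.03 m).
It also fails if it takes over 51 s, if anything falls off the work surface, if the arm or the gripper's body presses on something with over 40 N, if the wrist force passes 120 N, or if a joint passes its speed limit or range.

## Working session

There is one attempt and no reset: what is moved stays moved. The work goes in short steps, Python scripts to look and compute and a shell command to move; the robot and the scene stay as the last step left them, time stands still between calls to the robot, and variables do not carry over. Pictures are saved under pics/ and viewed, at most 10 in all, crops included, and the job is handed in when it is done.

```bash
mkdir -p pics; cat > h.py <<'E'
import numpy as np, cv2
from bench import robot, viewer
def snap(n,f):
    im=viewer.snapshot(n); cv2.imwrite(f'pics/{f}.png',cv2.resize(im[:,:,::-1],(800,600),interpolation=cv2.INTER_CUBIC)); return im
def ray(n,u,v):
    c=viewer.calibration(n); R=np.array(c['R']);t=np.array(c['t'])
    d=R.T@np.array([(u-c['cx'])/c['fx'],(v-c['cy'])/c['fy'],1]); return -R.T@t,d
def onz(n,u,v,z):
    o,d=ray(n,u,v); return o+d*(z-o[2])/d[2]
def tri(u1,v1,u2,v2,a='scene',b='top'):
    o,d=ray(a,u1,v1);p,e=ray(b,u2,v2)
    s=np.linalg.lstsq(np.c_[d,-e],p-o,rcond=None)[0]
    A=o+d*s[0];B=p+e*s[1]; return (A+B)/2,np.linalg.norm(A-B)
def proj(n,X):
    c=viewer.calibration(n);q=np.array(c['R'])@X+np.array(c['t']);return c['fx']*q[0]/q[2]+c['cx'],c['fy']*q[1]/q[2]+c['cy']
E
python3 - <<'E'
from h import *
for n in('scene','top'):
    im=snap(n,n+'0'); c=viewer.calibration(n); print(n,c['fx'],-np.array(c['R']).T@c['t'],np.round(c['R'],2).tolist())
    np.save(n+'0.npy',im)
print(robot.get_obs())
E
```

```text
scene 380.6774231684021 [-0.00432815 -0.59633386  0.64468257] [[0.61, -0.79, 0.02], [-0.5, -0.4, -0.77], [0.62, 0.46, -0.64]]
top 412.08052298494175 [ 0.33456444 -0.1873922   0.93352236] [[-0.07, -1.0, -0.0], [-0.98, 0.07, -0.21], [0.21, -0.01, -0.98]]
{'time': 0.1, 'joint_positions': array([ 1.10592257e+00,  8.78918899e-02,  1.37207281e+00, -2.94115896e-05,
        1.68357803e+00, -1.03111671e-01]), 'qvel': array([-0.00018623, -0.00165205, -0.00205847, -0.00034408,  0.00055769,
       -0.00043735]), 'joint_torque': array([ 1.93830332e-03, -3.41250622e+01, -3.03302908e+01,  7.20013515e-02,
        3.04231129e-02, -1.11903298e-04]), 'tool_pos': array([0.194462  , 0.5139638 , 0.20443068]), 'ee_rot': array([-3.13964992e+00, -1.71643664e-04,  2.77982712e+00]), 'wrist_force': array([-0.47852428, -0.89280872, -0.44218863]), 'wrist_torque': array([ 0.01676365, -0.0076803 ,  0.01035365]), 'finger_force': 0.0, 'width': 0.09429450835097578}
```

View pics/scene0.png

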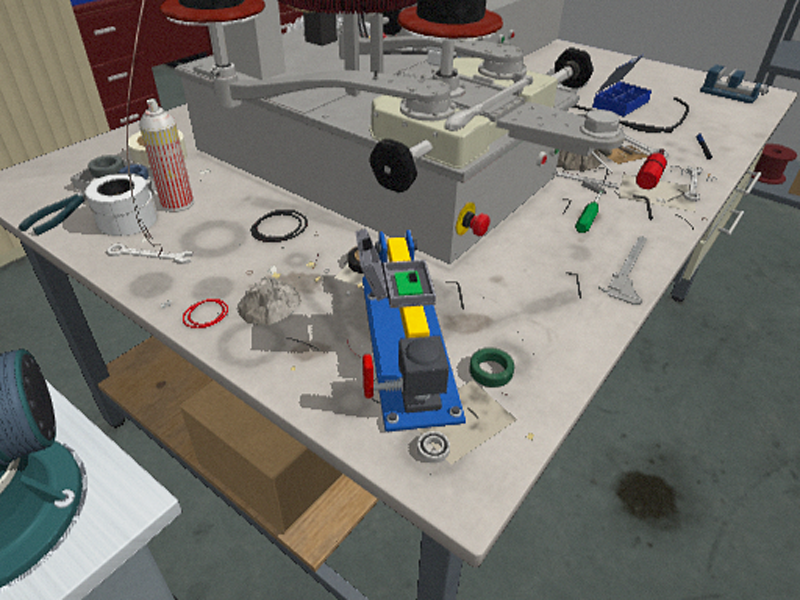

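View pics/top0.png

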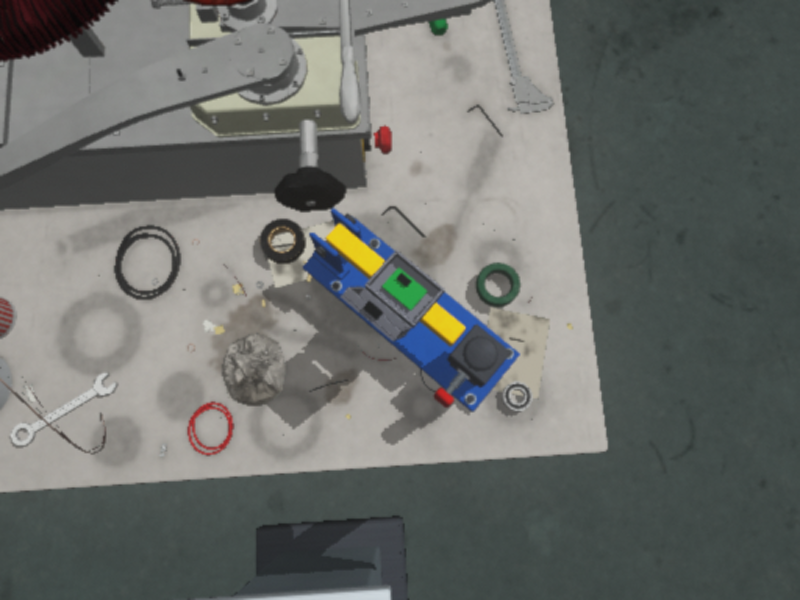

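The scene picture shows the stand with its red grip at (368,376), dome at (424,350) and open lid at (370,265). In the top view (800-px scale) the grip top is at (444,397), dome at (481,350), and the tape, bearing and ring lie close by at (283,240), (516,398) and (497,285).

```bash
python3 - <<'E'
from h import *
k=1/1.5625
im=np.load('top0.npy'); hsv=cv2.cvtColor(im,cv2.COLOR_RGB2HSV)
def cents(m):
    n,l,s,c=cv2.connectedComponentsWithStats(m.astype(np.uint8)); return [(tuple(np.round(c[i],1)),s[i,4],s[i,:4].tolist()) for i in range(1,n) if s[i,4]>40]
Y=(hsv[...,0]>20)&(hsv[...,0]<32)&(hsv[...,1]>180)&(hsv[...,2]>120); Y[:130]=0
pts=np.argwhere(Y)[:,::-1]
W=np.array([onz('top',u,v,.102)[:2] for u,v in pts]); m=W.mean(0); 
_,_,V=np.linalg.svd(W-m); d=V[0]; d=d if d[1]>0 else -d   # +y stand: towards hinge
print('yellow mean',m,'dir',d,np.degrees(np.arctan2(d[1],d[0])), 'width', np.ptp((W-m)@[-d[1],d[0]]), np.ptp((W-m)@d))
dome=onz('top',481*k,350*k,.109)[:2]; print('dome',dome)
R=(hsv[...,1]>180)&((hsv[...,0]<6)|(hsv[...,0]>174))&(hsv[...,2]>80); R[:230]=0;R[:,:250]=0
print(cents(R)); 
for c,a,b in cents(R): print('grip', onz('top',*c,.095), onz('top',*c,.077))
print('tape,bearing,ring',[onz('top',u*k,v*k,.015)[:2].round(3) for u,v in((283,240),(516,398),(497,285))])
# plate corners
print('corners',[onz('top',u*k,v*k,.01)[:2].round(3) for u,v in((472,411),(519,352),(305,265))])
X=np.array([d[1],-d[0]]) # stand +x
ball=dome; print('stand x',X, 'dome offset perp to yellow axis',(dome-m)@X,'along',(dome-m)@d)
for nm,p in (('gripTop',onz('top',444*k,397*k,.095)[:2]),): print(nm,(p-dome)@X,(p-dome)@d)
# lid
for u,v in ((345,300),(400,336),(413,324),(357,288),(383,284),(437,325),(440,293),(398,256)):
    p=onz('top',u*k,v*k,.12)[:2]; print((u,v),p.round(3),'x',((p-m)@X).round(3),'y',((p-dome)@d).round(3))
s=np.load('scene0.npy'); 
cv2.imwrite('pics/crop1.png',np.hstack([cv2.resize(im[120:280,180:340,::-1],(400,400),interpolation=2),cv2.resize(s[140:280,210:310,::-1],(286,400),interpolation=2)]))
E
```

```text
yellow mean [ 0.55446147 -0.18580038] dir [0.70029915 0.71384949] 45.5489899590995 width 0.02948439314487599 0.22279594553091392
dome [ 0.44923712 -0.2981094 ]
[((np.float64(284.3), np.float64(253.2)), np.int32(52), [280, 249, 10, 9])]
grip [ 0.39507233 -0.24697291  0.095     ] [ 0.39637121 -0.24825189  0.077     ]
tape,bearing,ring [array([ 0.647, -0.031]), array([ 0.391, -0.354]), array([ 0.557, -0.343])]
corners [array([ 0.377, -0.291]), array([ 0.456, -0.366]), array([ 0.608, -0.062])]
stand x [ 0.71384949 -0.70029915] dome offset perp to yellow axis 0.0035355681690838053 along -0.15386026124792485
gripTop -0.0760178444555614 -0.0023440288319506383
(345, 300) [ 0.525 -0.127] x -0.063 y 0.175
(400, 336) [ 0.473 -0.195] x -0.052 y 0.09
(413, 324) [ 0.487 -0.213] x -0.029 y 0.088
(357, 288) [ 0.54  -0.143] x -0.04 y 0.174
(383, 284) [ 0.543 -0.177] x -0.014 y 0.152
(437, 325) [ 0.484 -0.243] x -0.01 y 0.063
(440, 293) [ 0.526 -0.25 ] x 0.025 y 0.088
(398, 256) [ 0.579 -0.199] x 0.027 y 0.162
```

View pics/crop1.png

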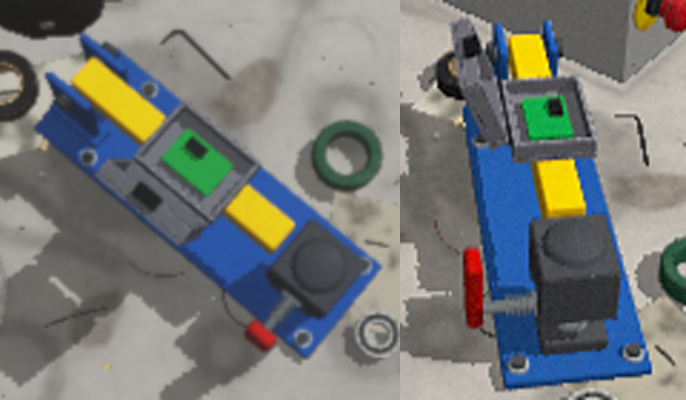

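```bash
cat >> h.py <<'E'
from scipy.spatial.transform import Rotation as Rot
B=np.array([.447,-.2965]); D=np.array([.7003,.7138]); X=np.array([.7138,-.7003])
YAW=np.arctan2(X[1],X[0])+np.pi/2  # tool y along +-stand x (with roll pi: tool y=(sin,-cos)yaw)
def W(xs,ys,z): return np.r_[B+xs*X+ys*D,z]
def S(p): return np.r_[(p[:2]-B)@X,(p[:2]-B)@D,p[2]]
def need(p,tilt=0):
    o=robot.get_obs(); R=Rot.from_euler('xyz',o['ee_rot'])
    G=Rot.from_rotvec(tilt*np.r_[X,0])*Rot.from_euler('xyz',[np.pi,0,YAW])
    sh=R.inv().apply(p-o['tool_pos'])/.2; r=(R.inv()*G).as_rotvec()/np.radians(30)
    print('now S',S(o['tool_pos']).round(4),'t',o['time'],'shift',sh.round(3),'turn',r.round(3))
E
python3 - <<'E'
from h import *
for q in [(137,157),(185,107),(255,168),(213,218),(197,162)]: print(S(onz('top',180+q[0]/2.5,120+q[1]/2.5,.12)).round(3))
for q in [(103,165),(180,240)]: print('lid',S(onz('top',180+q[0]/2.5,120+q[1]/2.5,.18)).round(3))
print('can',onz('scene',175*.64,208*.64,0))
need(W(-.12,.125,.30)); print(W(-.12,.125,.3), YAW)
E
```

```text
[-0.031  0.167  0.12 ]
[0.027 0.165 0.12 ]
[0.025 0.088 0.12 ]
[-0.029  0.087  0.12 ]
[-0.002  0.127  0.12 ]
lid [-0.061  0.17   0.18 ]
lid [-0.067  0.088  0.18 ]
can [0.54727977 0.38873841 0.        ]
now S [-0.7478  0.4017  0.2044] t 0.1 shift [-2.317 -2.53  -0.473] turn [-3.000e-03  3.000e-03  3.791e+00]
[ 0.4488815 -0.123239   0.3      ] 0.7949445815390658
```

```bash
cat > n.py <<'E'
import sys; from h import *
a=list(map(float,sys.argv[1:])); need(W(*a[:3]),*a[3:4]); o=robot.get_obs(); print('F',o['wrist_force'].round(1),'w',round(o['width'],4),'ff',round(float(o['finger_force']),1),'q',o['joint_positions'].round(2), 'rpy',o['ee_rot'].round(3))
E
python3 -m handwheel '[[-0.58,-0.63,-0.47,0,0,0.95],[-0.58,-0.63,-0.47,0,0,0.95],[-0.58,-0.63,-0.47,0,0,0.95],[-0.58,-0.63,-0.47,0,0,0.95],[-0.58,-0.63,-0.47,0,0,0.95],[-0.58,-0.63,-0.47,0,0,0.95]]' 1; python3 n.py -.12 .127 .3
```

```text
time: 0.6
tool_pos: [0.2606, 0.3531, 0.3036]
ee_rot: [3.134, 0.001, 2.277]
wrist_force: [0.0, 0.6, 0.1]
width: 0.0575
finger_force: 0.0
now S [-0.588   0.3332  0.3036] t 0.6 shift [-2.422 -0.821  0.015] turn [ 0.012 -0.009  2.831]
F [0.  0.6 0.1] w 0.0575 ff 0.0 q [ 0.81 -0.16  1.42 -0.    1.88  0.1 ] rpy [3.134e+00 1.000e-03 2.277e+00]
```

```bash

python3 -m handwheel '[[-0.8,-0.27,0,0,0,0.94],[-0.8,-0.27,0,0,0,0.94],[-0.8,-0.27,0,0,0,0.94],[-0.8,-0.27,0,0,0,0.94],[-0.8,-0.27,0,0,0,0.94]]' 1; python3 n.py -.12 .127 .3
```

```text
time: 1.02
tool_pos: [0.3242, 0.1941, 0.2985]
ee_rot: [-3.141, 0.003, 1.777]
wrist_force: [1.0, -0.0, 1.1]
width: 0.0241
finger_force: 0.0
now S [-0.4313  0.2642  0.2985] t 1.0167 shift [-1.675  0.293 -0.003] turn [0.002 0.006 1.876]
F [ 1.  -0.   1.1] w 0.0241 ff 0.0 q [ 0.39 -0.3   1.54 -0.    1.9   0.18] rpy [-3.141e+00  3.000e-03  1.777e+00]
```

```bash

python3 -m handwheel '[[-0.84,0.15,0,0,0,0.94],[-0.84,0.15,0,0,0,0.94],[-0.84,0.15,0,0,0,0.94],[-0.84,0.15,0,0,0,0.94],[-0.84,0.15,0,0,0,0.94]]' 1; python3 n.py -.12 .127 .3
```

```text
time: 1.43
tool_pos: [0.3896, 0.0372, 0.2976]
ee_rot: [-3.14, 0.003, 1.288]
wrist_force: [-0.0, 1.2, -0.5]
width: 0.0004
finger_force: 0.0
now S [-0.2747  0.198   0.2976] t 1.4333 shift [-0.679  0.513 -0.011] turn [-0.002  0.006  0.941]
F [-0.   1.2 -0.5] w 0.0004 ff 0.0 q [-0.05 -0.27  1.51 -0.    1.89  0.23] rpy [-3.140e+00  3.000e-03  1.288e+00]
```

```bash

python3 -m handwheel '[[-0.68,0.51,0,0,0,0.94],[-0.68,0.51,0,0,0,0.94],[-0.68,0.51,0,0,0,0.94],[-0.68,0.51,0,0,0,0.94],[-0.68,0.51,0,0,0,0.94],[-0.68,0.51,0,0,0,0.94]]' 1; python3 n.py -.12 .127 .155; python3 -c "
from h import *
a=snap('scene','s1');b=viewer.snapshot('top')
p=robot.get_obs()['tool_pos'];print(proj('scene',p),proj('top',p))
cv2.imwrite('pics/c2.png',np.hstack([cv2.resize(a[80:300,170:380,::-1],(382,400)),cv2.resize(b[80:280,160:360,::-1],(400,400))]))"
```

```text
time: 1.93
tool_pos: [0.4502, -0.1171, 0.2974]
ee_rot: [-3.137, 0.001, 0.806]
wrist_force: [0.2, 0.6, 0.3]
width: 0.0003
finger_force: 0.0
now S [-0.1234  0.1303  0.2974] t 1.9333 shift [-0.016  0.02   0.712] turn [-0.008  0.002  0.021]
F [0.2 0.6 0.3] w 0.0003 ff 0.0 q [-0.38 -0.1   1.38  0.    1.87  0.39] rpy [-3.137e+00  1.000e-03  8.060e-01]
(np.float64(197.63347116057227), np.float64(107.50924804996745)) (np.float64(205.83491980757577), np.float64(213.68473496197794))
```

View pics/c2.png

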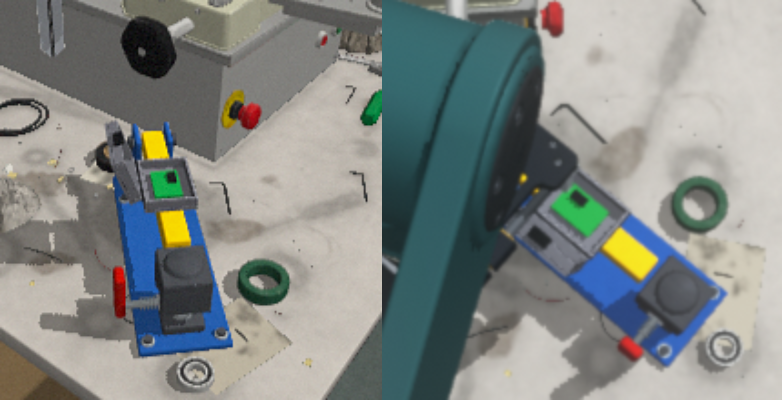

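The fingers (crop 52,25) match their expected pixel and clear the open lid (crop ~120,150); only the lid remains ahead of them. Descend beside it.

```bash

python3 -m handwheel '[[-0.02,0.02,0.2,0,0,0.02],[-0.02,0.02,0.4,0,0,0.02],[-0.02,0.02,0.6,0,0,0.02],[-0.02,0.02,0.69,0,0,0.02],[-0.02,0.02,0.69,0,0,0.02],[-0.02,0.02,0.69,0,0,0.02]]' 1; python3 n.py -.055 .127 .164
```

```text
time: 2.53
tool_pos: [0.4493, -0.1204, 0.1613]
ee_rot: [-3.14, -0.0, 0.799]
wrist_force: [0.2, 0.4, 0.6]
width: 0.0005
finger_force: 0.0
now S [-0.1217  0.1273  0.1613] t 2.5333 shift [-0.003  0.334 -0.014] turn [-0.003 -0.     0.008]
F [0.2 0.4 0.6] w 0.0005 ff 0.0 q [-0.38 -0.09  1.63  0.    1.6   0.39] rpy [-3.14  -0.     0.799]
```

```bash

python3 -m handwheel '[[0,0.08,0,0,0,0],[0,0.16,0,0,0,0],[0,0.24,-0.01,0,0,0],[0,0.3,-0.02,0,0,0],[0,0.35,-0.025,0,0,0],[0,0.4,-0.03,0,0,0],[0,0.44,-0.02,0,0,0],[0,0.49,0,0,0,0],[0,0.54,0.03,0,0,0],[0,0.56,0.05,0,0,0]]' 1; python3 n.py .008 .127 .140
```

```text
time: 3.37
tool_pos: [0.5305, -0.2019, 0.1506]
ee_rot: [3.141, 0.0, 0.795]
wrist_force: [0.6, 0.1, 0.1]
width: 0.0008
finger_force: 0.5
now S [-0.0066  0.126   0.1506] t 3.3667 shift [0.005 0.073 0.053] turn [0.001 0.    0.   ]
F [0.6 0.1 0.1] w 0.0008 ff 0.5 q [-0.46  0.14  1.42 -0.    1.58  0.31] rpy [3.141 0.    0.795]
```

```bash

python3 -m handwheel '[[0,0.03,0.02,0,0,0],[0,0.06,0.04,0,0,0],[0,0.075,0.055,0,0,0],[0,0.075,0.065,0,0,0],[0,0.075,0.072,0,0,0],[0,0.075,0.08,0,0,0],[0,0.075,0.08,0,0,0]]' 1; python3 n.py .008 .127 .130
```

```text
time: 3.95
tool_pos: [0.5404, -0.2115, 0.1362]
ee_rot: [3.14, -0.0, 0.795]
wrist_force: [-1.0, -1.2, 2.6]
width: 0.0002
finger_force: 1.2
now S [0.0072 0.1261 0.1362] t 3.95 shift [0.004 0.004 0.031] turn [ 0.002 -0.     0.001]
F [-1.  -1.2  2.6] w 0.0002 ff 1.2 q [-0.47  0.18  1.41 -0.    1.56  0.3 ] rpy [ 3.14  -0.     0.795]
```

```bash

python3 -m handwheel '[[0,0,0.015,0,0,0],[0,0,0.03,0,0,0],[0,0,0.03,0,0,0],[0,0,0.03,0,0,0]]' 1; python3 n.py .008 .127 .130;  python3 -c "
from h import *
a=viewer.snapshot('scene')
cv2.imwrite('pics/c3.png',cv2.resize(a[120:260,210:350,::-1],(560,560),interpolation=2))"
```

```text
time: 4.28
tool_pos: [0.5406, -0.2116, 0.1358]
ee_rot: [3.137, -0.001, 0.796]
wrist_force: [-6.9, 2.3, 19.8]
width: 0.0004
finger_force: 9.8
now S [0.0074 0.1262 0.1358] t 4.2833 shift [0.004 0.003 0.029] turn [ 0.009 -0.002  0.001]
F [-6.9  2.3 19.8] w 0.0004 ff 9.8 q [-0.47  0.17  1.41 -0.    1.55  0.3 ] rpy [ 3.137e+00 -1.000e-03  7.960e-01]
```

View pics/c3.png

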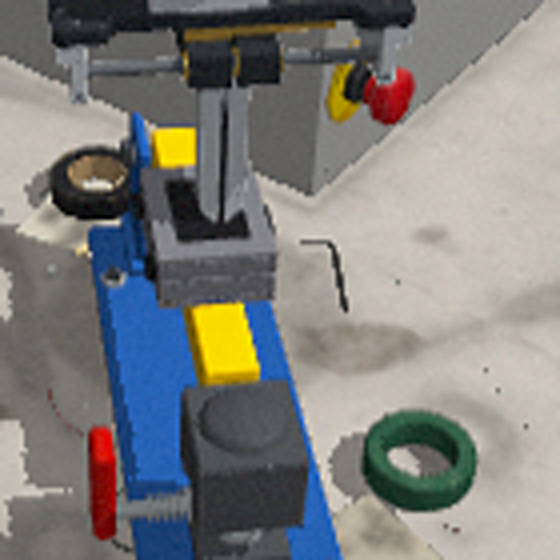

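The picture shows the case shut with its seam closed at (215,270), and contact is firm. Now up and across to the grip.

```bash

python3 -m handwheel '[[0,0,-0.02,0,0,0],[0,0,-0.2,0,0,0],[0,0,-0.4,0,0,0],[-0.15,-0.1,-0.55,0,0,0],[-0.3,-0.2,-0.55,0,0,0],[-0.45,-0.3,-0.55,0,0,0],[-0.6,-0.4,-0.55,0,0,0],[-0.64,-0.4,-0.55,0,0,0],[-0.64,-0.4,-0.55,0,0,0]]' 0.1; python3 n.py -.072 -.001 .16;  python3 -c "
from h import *
a=viewer.snapshot('scene');b=viewer.snapshot('top')
cv2.imwrite('pics/c4.png',np.hstack([cv2.resize(a[100:300,170:370,::-1],(400,400)),cv2.resize(b[140:300,200:360,::-1],(400,400))]))"
```

```text
time: 5.08
tool_pos: [0.3923, -0.2474, 0.2398]
ee_rot: [3.14, -0.0, 0.793]
wrist_force: [0.5, -0.2, 0.5]
width: 0.0419
finger_force: 0.0
now S [-0.0735 -0.0033  0.2398] t 5.0833 shift [0.011 0.007 0.399] turn [ 0.003 -0.    -0.005]
F [ 0.5 -0.2  0.5] w 0.0419 ff 0.0 q [-0.68 -0.11  1.5  -0.    1.75  0.09] rpy [ 3.14  -0.     0.793]
```

View pics/c4.png

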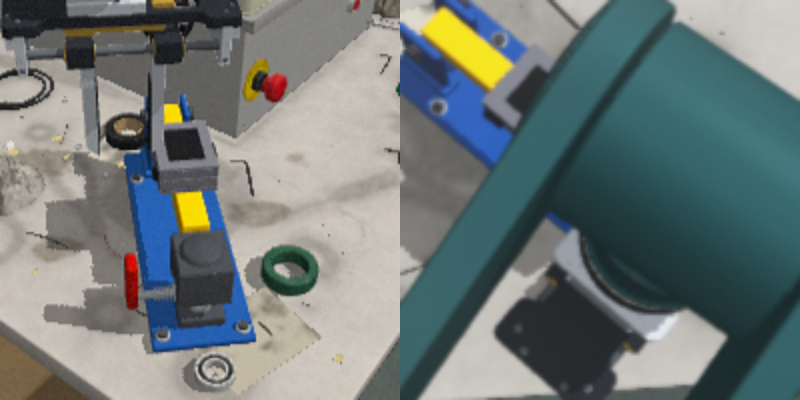

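The case lies shut (scene crop 185,160) and the open fingers (93,150 and 157,140) straddle the column above the grip (131,280). Check grip by the scene view while descending to just above it.

```bash

python3 -m handwheel '[[0.01,0.005,0.2,0,0,0],[0.01,0.005,0.4,0,0,0],[0.01,0.005,0.58,0,0,0],[0.01,0.005,0.6,0,0,0],[0.01,0.005,0.6,0,0,0]]' 0.1; python3 n.py -.072 -.001 .058;  python3 -c "
from h import *
a=viewer.snapshot('scene');h=cv2.cvtColor(a,cv2.COLOR_RGB2HSV)
m=(h[...,1]>180)&((h[...,0]<6)|(h[...,0]>174))&(h[...,2]>80); m[:210]=0;m[:,:200]=0;m[:,260:]=0
y,x=np.nonzero(m);print('red',x.mean(),y.mean(),x.min(),x.max(),y.min(),y.max())
C=np.array([proj('scene',W(i,j,k)) for i in(-.078,-.066) for j in(-.013,.013) for k in(.033,.095)]);print(C.min(0),C.max(0))
cv2.imwrite('pics/c5.png',cv2.resize(a[160:300,180:320,::-1],(560,560),interpolation=2))"
```

```text
time: 5.6
tool_pos: [0.3952, -0.2442, 0.1166]
ee_rot: [-3.134, 0.0, 0.797]
wrist_force: [0.2, -0.9, 0.3]
width: 0.0422
finger_force: 0.0
now S [-0.0736  0.001   0.1166] t 5.6 shift [-0.01   0.01   0.293] turn [-0.014  0.     0.004]
F [ 0.2 -0.9  0.3] w 0.0422 ff 0.0 q [-0.68 -0.06  1.7   0.    1.51  0.1 ] rpy [-3.134  0.     0.797]
red 235.33333333333334 240.11320754716982 232 238 227 254
[230.3131413  224.95868135] [237.88703003 255.56338173]
```

View pics/c5.png

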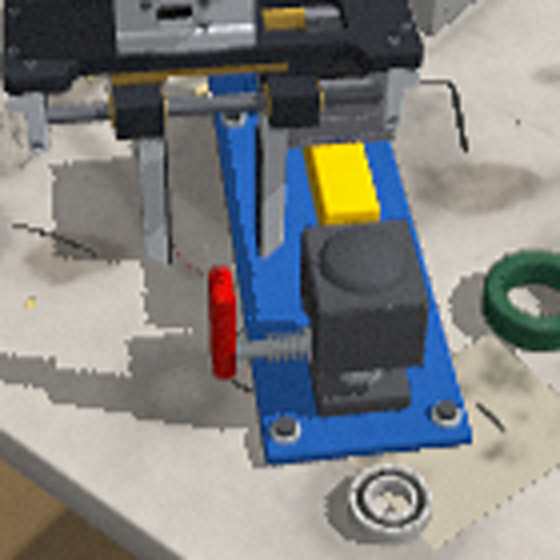

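The fingers (155,250 and 270,250) straddle the red grip (222,320) and projection agrees within about 1 px. Descend and close.

```bash

python3 -m handwheel '[[-0.01,0.015,0.1,0,0,0],[-0.01,0.015,0.2,0,0,0],[-0.01,0.015,0.28,0,0,0],[-0.01,0.015,0.29,0,0,0],[-0.01,0.015,0.29,0,0,0]]' 0.1; python3 n.py -.0705 -.001 .058;
```

```text
time: 6.07
tool_pos: [0.3979, -0.2503, 0.0633]
ee_rot: [3.139, -0.0, 0.796]
wrist_force: [0.4, -0.1, 0.5]
width: 0.0422
finger_force: 0.0
now S [-0.0674 -0.0014  0.0633] t 6.0667 shift [ 0.002 -0.016  0.027] turn [ 0.005 -0.001  0.002]
F [ 0.4 -0.1  0.5] w 0.0422 ff 0.0 q [-0.68 -0.02  1.77  0.    1.39  0.09] rpy [ 3.139 -0.     0.796]
```

```bash

python3 -m handwheel '[[0,0,0,0,0,0],[0,0,0,0,0,0],[0,0,0,0,0,0],[0,0,0,0,0,0],[0,0,0,0,0,0],[0,0,0,0,0,0]]' 1; python3 n.py -.0705 -.001 .058;
```

```text
time: 6.57
tool_pos: [0.3957, -0.2487, 0.0621]
ee_rot: [-3.139, -0.0, 0.796]
wrist_force: [-3.8, 4.6, 5.3]
width: 0.0121
finger_force: 30.0
now S [-0.0701 -0.0018  0.0621] t 6.5667 shift [ 0.004 -0.002  0.021] turn [-0.005 -0.     0.001]
F [-3.8  4.6  5.3] w 0.0121 ff 30.0 q [-0.68 -0.02  1.77  0.    1.39  0.09] rpy [-3.139 -0.     0.796]
```

```bash

python3 -m handwheel '[[0,-0.02,0,0,0,0],[0,-0.04,0,0,0,0],[0,-0.06,0,0,0,0],[0,-0.07,0,0,0,0],[0,-0.07,0,0,0,0],[0,-0.07,0,0,0,0]]' 1; python3 n.py -.0835 -.001 .062;
```

```text
time: 7.07
tool_pos: [0.3877, -0.2408, 0.062]
ee_rot: [3.137, -0.0, 0.795]
wrist_force: [4.5, -4.1, -1.7]
width: 0.0118
finger_force: 30.0
now S [-0.0814 -0.0018  0.062 ] t 7.0667 shift [ 0.004 -0.011  0.   ] turn [ 0.009 -0.001  0.001]
F [ 4.5 -4.1 -1.7] w 0.0118 ff 30.0 q [-0.68 -0.05  1.8  -0.    1.39  0.1 ] rpy [ 3.137 -0.     0.795]
```

```bash

python3 -m handwheel '[[0,-0.01,0,0,0,0],[0,-0.015,0,0,0,0],[0,-0.015,0,0,0,0],[0,-0.015,0,0,0,0]]' 1; python3 n.py -.0835 -.001 .062;
```

```text
time: 7.4
tool_pos: [0.3857, -0.2389, 0.062]
ee_rot: [3.137, -0.0, 0.795]
wrist_force: [5.3, -5.6, -2.2]
width: 0.0115
finger_force: 30.0
now S [-0.0841 -0.0018  0.062 ] t 7.4 shift [0.004 0.003 0.   ] turn [ 0.01  -0.001  0.001]
F [ 5.3 -5.6 -2.2] w 0.0115 ff 30.0 q [-0.68 -0.06  1.81 -0.    1.39  0.1 ] rpy [ 3.137 -0.     0.795]
```

```bash

python3 -m handwheel '[[-0.002,0,-0.026,0,-0.038,0],[-0.004,0,-0.051,0,-0.076,0],[-0.006,0,-0.077,0,-0.115,0],[-0.006,0,-0.103,0,-0.153,0],[-0.006,0,-0.129,0,-0.191,0],[-0.006,0,-0.155,0,-0.229,0],[-0.005,0,-0.18,0,-0.267,0],[-0.004,0,-0.206,0,-0.306,0],[-0.004,0,-0.206,0,-0.306,0]]' 1; python3 n.py -.0841 -.003 .1033 -.16
```

```text
time: 8.15
tool_pos: [0.3853, -0.2396, 0.1035]
ee_rot: [3.136, 0.161, 0.796]
wrist_force: [3.3, -5.9, -3.3]
width: 0.0117
finger_force: 30.0
now S [-0.0839 -0.0026  0.1035] t 8.15 shift [-0.002 -0.001  0.001] turn [0.01  0.003 0.001]
F [ 3.3 -5.9 -3.3] w 0.0117 ff 30.0 q [-0.56 -0.05  1.72 -0.16  1.5   0.23] rpy [3.136 0.161 0.796]
```

```bash

python3 -m handwheel '[[-0.002,0,-0.026,0,-0.038,0],[-0.004,0,-0.051,0,-0.076,0],[-0.006,0,-0.077,0,-0.115,0],[-0.006,0,-0.103,0,-0.153,0],[-0.006,0,-0.129,0,-0.191,0],[-0.006,0,-0.155,0,-0.229,0],[-0.005,0,-0.18,0,-0.267,0],[-0.004,0,-0.206,0,-0.306,0],[-0.004,0,-0.206,0,-0.306,0],[-0.004,0,-0.206,0,-0.306,0]]' 1; python3 -m handwheel '[[0,0,0,0,0,0],[0,0,0,0,0,0],[0,0,0,0,0,0],[0,0,0,0,0,0],[0,0,0,0,0,0]]' 1;python3 n.py -.0841 .003 .1442 -.32;  python3 -c "
from h import *
a=viewer.snapshot('scene')
cv2.imwrite('pics/c6.png',cv2.resize(a[120:300,180:360,::-1],(560,560),interpolation=2))"
```

```text
time: 8.98
tool_pos: [0.3889, -0.2354, 0.1435]
ee_rot: [3.137, 0.321, 0.795]
wrist_force: [2.9, -6.6, -2.7]
width: 0.012
finger_force: 30.0
time: 9.4
tool_pos: [0.3888, -0.2354, 0.1433]
ee_rot: [3.137, 0.32, 0.795]
wrist_force: [4.4, -5.1, -2.7]
width: 0.0118
finger_force: 30.0
now S [-0.0843  0.0029  0.1433] t 9.4 shift [-0.001  0.001 -0.004] turn [ 0.008  0.    -0.   ]
F [ 4.4 -5.1 -2.7] w 0.0118 ff 30.0 q [-0.44 -0.02  1.64 -0.3   1.62  0.34] rpy [3.137 0.32  0.795]
```

View pics/c6.png

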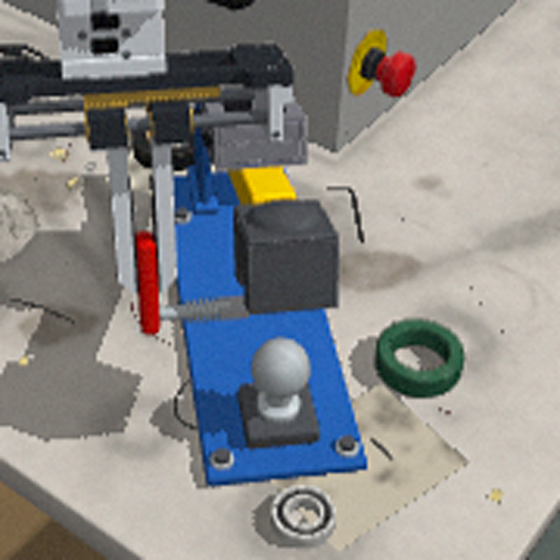

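The picture shows the coupler (285,250) well clear of the ball (280,370), the grip (147,285) held between the fingers, and the case (260,135) still shut. Handing in.

```bash
python3 -c "
from bench import robot
print(robot.close_job())"
```

```text
the job is handed in; nothing more can be done
None
```

The sensor case is shut, the latch was pulled out about 14 mm while the coupler was on the ball, and the coupler is now held about 8 cm up by the red grip; the job was handed in at 9.4 s, with no verdict shown.

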